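# Tag the tired spring rest

### The arm

A 6-joint arm with a two-finger parallel gripper is mounted at the origin on the work surface. World frame = base frame: x ahead of the robot, y to its left, z up, the work surface at z = 0. Lengths are in m, angles in rad, forces in N, time in s.
With the tool pointing down it reaches from about 0.325 to 0.85 m from the base axis. Payload 4.4 kg.
Tool frame: the origin (TCP) lies at the very end of the fingers, on their centre line; the grasp point (between the pads) lies 19 mm behind it; z points along the fingers, y is the line along which they close (so a half turn about z gives the same grasp; the last joint's range is limited). The gripper opens to 94 mm and grips with 3 to 60 N. Pads are 16 mm wide; open, the fingers measure 119 mm over their backs; the gripper's body (75 mm by 177 mm) begins 78 mm behind the grasp point.
Start: joints at [-1.347, 0.207, 1.542, -0, 1.393, -0.15], TCP at [0.21, -0.535, 0.205] pointing down, gripper open.
Joint ranges: [-2.73, 2.73], [-0.86, 2.22], [0.23, 2.46], [-1.11, 4.25], [0.08, 2.63], [-2.82, 2.82]. Speed limits (rad/s): [2.79, 2.79, 3.14, 3.14, 3.14, 3.14].

### API

Orientations are given as a 3x3 rotation matrix whose columns are the frame's x, y, z axes.
In Python, from plant import r gives the robot as it stands. The module is installed in compiled form; this text tells all that it offers.
- The arm moves only by the shell command python3 -m pendant 'ROWS' [FORCE]. ROWS is text: rows parted by semicolons, each of 7 numbers parted by spaces: the opening in per cent of the stroke, from 0 (shut) to 100 (fully open), then the shift along the tool's x, y, z in mm, then the turn, a rotation vector about the tool's x, y, z in degrees. In form: hand x y z ax ay az; .... A call has 1 to 10 rows; each row is the pose to reach, as a shift and turn from the pose commanded when the call began, along the tool's axes at that moment; what a row does not reach only later rows make up. A row lasts 1/10 s, in which the tool goes at most 50 mm and 8.59 degrees, less where a joint would pass 70% of its speed; a pose out of reach is approached as far as the arm can. A call with a gripper value outside its range is refused whole. The fingers move at their own pace and stop on an object; FORCE is the grip in N (left out, the last holds). Time passes only in rows, so rows that repeat a pose let the fingers close. It gives the time, the measured TCP pose, the force, the opening and the grip force at its end, in the units of the state.
- r.read_state(): the state, without advancing time (a new reading comes with each control period).
- r.read_camera(name): name is "side" or "top" or "wrist"; returns a dict with "color" (400x640x3 uint8, red, green, blue), "fx", "fy", "cx", "cy" (pixels), "distortion" ([k1, k2, p1, p2, k3] as OpenCV has them; the pictures are not rectified), "R" (3x3) and "t" (3): a world point X has camera coordinates R X + t; the wrist camera has in their place "tool_from_camera" (4x4, takes a point from camera to tool coordinates, whose origin is the TCP and whose axes are the flange's). Camera axes: x right, y down, z forward; pixel columns grow to the right and rows downward; lengths in m; the calibration is good to about 2 mm. A picture is of the moment at which its call begins: read the wrist's pose just before it. There is no depth.
- r.finish_job(): hands the job in; it is judged then, once.
Trained networks look in the newest picture that a camera, given by its name, has taken for a name from the list of things; names that differ only in an ending like _2 or _b are one class to them, and where a whole thing is asked for, a point or a joint stands for the part that bears it (a point fixed in the world has none). Each returns a list of dicts, best first, with "conf" (0 to 1); they miss things now and then, are a little off and sometimes report something else, mostly with a low value. They report only what shows in the picture. A call takes as long as a camera call.
- r.masks_of(camera, name): "mask" (400x640 bool, what is visible of it) and "point" ([column, row] in pixels, amid what is visible of it).
The state is a dict: "clock": time; "qpos": joint angles; "joint_velocities": joint speeds; "joint_torque": joint torques, N m; "tool_pos": TCP position; "eef_rot": TCP orientation; "force": force on the tool from outside, world axes, zero at the start; "moment": the same for the moment, N m; "finger_gap": opening from 0.0 (shut) to 1.0 (fully open); "finger_force": force on a finger pad.
Only numpy, scipy, OpenCV 4.12 (cv2) and the standard library are available. Lean on these libraries where they do the work, as an engineer would, in place of code of your own. Each camera call takes 0.05 s, during which the arm holds its last target. There are 200 camera calls.

### The job

One of the three green spring rests on the carving bench has a tired spring. Going along the row from the robot's left to its right, press each round cork pad well in (about half its travel) to feel how soft it is; then, once all three have been tried, push the red tag of the softest rest fully down and let go. Leave the other two tags up, and don't pick up or shift anything else on the bench.

Things in the scene. Friction and masses are not known exactly. Their poses are not given: they have to be found in the camera images.
- rest_a: one of three look-alike sprung work rests bolted to the bench in a row: left (y above 0.15), middle (y near 0), right (y below -0.15), in changing order, turned up to 0.3 rad. Green plate 126 (own x) x 76 x 8 mm; origin under its centre, z up. Round pad centred 25 mm towards its own +x, red tag 45 mm towards its -x (robot's side)
- pad_a_top (a point): centre of the top face of rest_a's pad: a cork-faced disc 48 mm across, 75 mm above the bench when up; moves with the pad. Its visible coil spring is the same on all three
- pad_a (a joint): how far rest_a's pad is pressed straight down, m: 0 up, 0.012 on its stop; it springs back when let go. Bottoming it takes about 5 N on the softest rest and about 13 N and 19 N on the other two, the force growing evenly with depth
- tag_a_top (a point): centre of the top face of rest_a's red tag, 20 mm (along the rest's x) x 26 mm, 60 mm above the bench when fully up, 46 mm when fully down; its grey guide block (26 x 36 mm) ends 34 mm above the bench
- tag_a (a joint): how far rest_a's red tag is pushed straight down, m: 0 up (starts at 0 to 0.002), 0.014 fully down; moves against a steady friction of about 2.5 N and stays where it is left
- rest_b: one of three look-alike sprung work rests bolted to the bench in a row: left (y above 0.15), middle (y near 0), right (y below -0.15), in changing order, turned up to 0.3 rad. Green plate 126 (own x) x 76 x 8 mm; origin under its centre, z up. Round pad centred 25 mm towards its own +x, red tag 45 mm towards its -x (robot's side)
- pad_b_top (a point): centre of the top face of rest_b's pad: a cork-faced disc 48 mm across, 75 mm above the bench when up; moves with the pad. Its visible coil spring is the same on all three
- pad_b (a joint): how far rest_b's pad is pressed straight down, m: 0 up, 0.012 on its stop; it springs back when let go. Bottoming it takes about 5 N on the softest rest and about 13 N and 19 N on the other two, the force growing evenly with depth
- tag_b_top (a point): centre of the top face of rest_b's red tag, 20 mm (along the rest's x) x 26 mm, 60 mm above the bench when fully up, 46 mm when fully down; its grey guide block (26 x 36 mm) ends 34 mm above the bench
- tag_b (a joint): how far rest_b's red tag is pushed straight down, m: 0 up (starts at 0 to 0.002), 0.014 fully down; moves against a steady friction of about 2.5 N and stays where it is left
- rest_c: one of three look-alike sprung work rests bolted to the bench in a row: left (y above 0.15), middle (y near 0), right (y below -0.15), in changing order, turned up to 0.3 rad. Green plate 126 (own x) x 76 x 8 mm; origin under its centre, z up. Round pad centred 25 mm towards its own +x, red tag 45 mm towards its -x (robot's side)
- pad_c_top (a point): centre of the top face of rest_c's pad: a cork-faced disc 48 mm across, 75 mm above the bench when up; moves with the pad. Its visible coil spring is the same on all three
- pad_c (a joint): how far rest_c's pad is pressed straight down, m: 0 up, 0.012 on its stop; it springs back when let go. Bottoming it takes about 5 N on the softest rest and about 13 N and 19 N on the other two, the force growing evenly with depth
- tag_c_top (a point): centre of the top face of rest_c's red tag, 20 mm (along the rest's x) x 26 mm, 60 mm above the bench when fully up, 46 mm when fully down; its grey guide block (26 x 36 mm) ends 34 mm above the bench
- tag_c (a joint): how far rest_c's red tag is pushed straight down, m: 0 up (starts at 0 to 0.002), 0.014 fully down; moves against a steady friction of about 2.5 N and stays where it is left
- cork_block: a cork sanding block, 36 x 26 x 24 mm; loose, at the far side of one of the rests; to be left alone. Origin at its underside's centre
- rosette: a small turned wooden rosette, 42 mm across, 28 mm tall; loose, at the far side of one of the rests; to be left alone. Origin at its underside's centre
- ferrule: a brass ferrule (tube), 32 mm across, 30 mm tall; loose, at the far side of one of the rests; to be left alone. Origin at its underside's centre
- blower: a red rubber dust-blower bulb standing upright, 60 mm across, 80 mm tall; loose, beyond the rests; to be left alone. Origin at its underside's centre
- oil_jar: an amber glass jar with a steel cap, 64 mm across, 90 mm tall; loose, beyond the rests; to be left alone. Origin at its underside's centre
- mallet: a carver's round wooden mallet standing on its head, 72 mm across, 190 mm tall; loose, left (+y) of the rests; to be left alone. Origin at its underside's centre
- gouge: a carving gouge lying flat, about 230 mm long along its x axis, 24 mm high; loose, right (-y) of the rests; to be left alone. Origin at its underside, on the line of its handle axis

How it is judged:
By the outcome, as a careful person would: the job done as asked, in the order asked, and still so for the second after the job is handed in, with the robot touching nothing.
It also fails if it takes over 51 s, if anything falls off the work surface, if the arm or the gripper's body presses on something with over 40 N, if the wrist force passes 120 N, or if a joint passes its speed limit or range.

## Working session

There is one attempt and no reset: what is moved stays moved. The work goes in short steps, Python scripts to look and compute and a shell command to move; the robot and the scene stay as the last step left them, time stands still between calls to the robot, and variables do not carry over. Pictures are saved under pics/ and viewed, at most 10 in all, crops included, and the job is handed in when it is done.

```bash
mkdir -p pics; cat > h.py <<'E'
import numpy as np, cv2
from plant import r
def ray(c,uv):
    K=np.array([[c['fx'],0,c['cx']],[0,c['fy'],c['cy']],[0,0,1]])
    n=cv2.undistortPoints(np.array([[uv]],float),K,np.array(c['distortion'],float))[0,0]
    R=np.array(c['R']);t=np.array(c['t'])
    return -R.T@t, R.T@np.array([n[0],n[1],1])
def at(c,uv,z):
    o,d=ray(c,uv); return o+d*(z-o[2])/d[2]
def proj(c,X):
    K=np.array([[c['fx'],0,c['cx']],[0,c['fy'],c['cy']],[0,0,1]])
    return cv2.projectPoints(np.array([X],float),cv2.Rodrigues(np.array(c['R']))[0],np.array(c['t']),K,np.array(c['distortion'],float))[0][0,0]
E
python3 - <<'E'
from h import *
for n in ['top','side']:
    c=r.read_camera(n); cv2.imwrite(f'pics/{n}0.png',c['color'][:,:,::-1])
    print(n,-np.array(c['R']).T@np.array(c['t']))
    for k,z in [('pad_a_top',.075),('tag_a_top',.06),('rest_a',.008),('mallet',.15),('gouge',.02)]:
        for m in r.masks_of(n,k):
            print(k,round(m['conf'],2),np.round(m['point']),m['mask'].sum(),at(c,m['point'],z).round(3))
s=r.read_state();print(s['clock'],s['tool_pos'],s['eef_rot'],s['force'])
E
```

```text
top [ 0.47045924 -0.01401087  1.04342306]
pad_a_top 0.73 [234. 250.] 248 [0.493 0.22  0.075]
pad_a_top 0.73 [412. 188.] 86 [ 0.649 -0.225  0.075]
rest_a 0.91 [240. 255.] 1309 [0.48  0.22  0.008]
rest_a 0.66 [342. 234.] 1374 [ 0.537 -0.051  0.008]
rest_a 0.64 [419. 232.] 1331 [ 0.541 -0.255  0.008]
mallet 0.64 [147. 234.] 917 [0.529 0.406 0.15 ]
mallet 0.54 [341. 224.] 278 [ 0.549 -0.044  0.15 ]
mallet 0.42 [422. 225.] 288 [ 0.549 -0.229  0.15 ]
gouge 0.97 [493. 227.] 614 [ 0.554 -0.446  0.02 ]
gouge 0.16 [285. 151.] 576 [0.761 0.102 0.02 ]
side [0.28119504 1.00378545 1.18477286]
pad_a_top 0.72 [317. 263.] 246 [0.501 0.231 0.075]
tag_a_top 0.7 [274. 160.] 281 [ 0.758 -0.147  0.06 ]
rest_a 0.93 [327. 206.] 888 [ 0.543 -0.038  0.008]
rest_a 0.92 [343. 162.] 815 [ 0.546 -0.253  0.008]
rest_a 0.82 [325. 275.] 1229 [0.479 0.217 0.008]
rest_a 0.58 [318. 261.] 201 [0.512 0.175 0.008]
mallet 0.84 [277. 332.] 987 [0.52  0.496 0.15 ]
0.6 [ 0.21047314 -0.53509714  0.20545362] [[ 9.30585861e-01  3.66073702e-01  1.80503291e-05]
 [ 3.66073702e-01 -9.30585861e-01 -1.96498914e-05]
 [ 9.60407253e-06  2.48936619e-05 -1.00000000e+00]] [0.76708052 0.72643632 0.14660504]
```

```bash
python3 - <<'E'
import cv2
a=cv2.imread('pics/top0.png')[130:310,110:530]; b=cv2.imread('pics/side0.png')[130:370,200:460]
cv2.imwrite('pics/t1.png',cv2.resize(a[20:,80:360],(784,448),interpolation=cv2.INTER_CUBIC))
cv2.imwrite('pics/s1.png',cv2.resize(b,(650,600),interpolation=cv2.INTER_CUBIC))
E
```

```text
(no output)
```

View pics/t1.png

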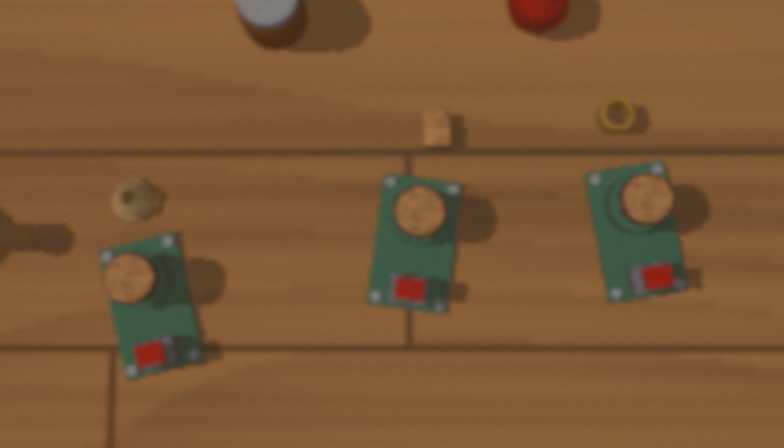

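View pics/s1.png

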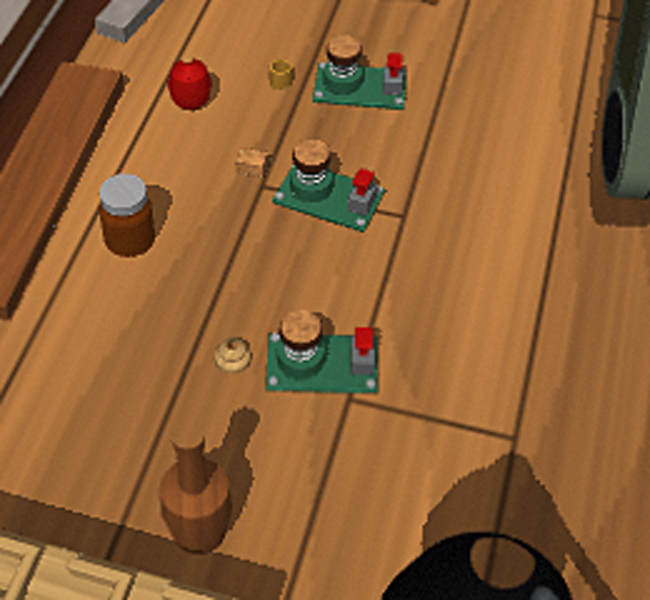

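```bash
python3 - <<'E'
from h import *
T=r.read_camera('top');S=r.read_camera('side')
tp=[(130,277),(420,211),(647,199)];tt=[(151,354),(409,290),(658,278)]
sp=[(301,326),(311,152),(344,47)];st=[(364,334),(364,177),(394,58)]
P=[];
for nm,a,b,z in (('pad',tp,sp,.075),('tag',tt,st,.06)):
    for x,y in zip(a,b):
        u=(190+x[0]/2.8,150+x[1]/2.8);w=(200+y[0]/2.5,130+y[1]/2.5)
        print(nm,at(T,u,z).round(4),at(S,w,z).round(4));P.append((at(T,u,z)+at(S,w,z))/2)
for i in range(3):
    d=P[i]-P[i+3];print('yaw',np.arctan2(d[1],d[0]).round(3),'dist',np.hypot(d[0],d[1]).round(4))
h=cv2.cvtColor(T['color'],cv2.COLOR_RGB2HSV)
m=(((h[...,0]<6)|(h[...,0]>174))&(h[...,1]>190)&(h[...,2]>90)).astype(np.uint8)
n,l,s,c=cv2.connectedComponentsWithStats(m)
for i in range(1,n):
    if s[i,4]>15: print(c[i],s[i],at(T,c[i],.06).round(4))
# what is the mallet
s=r.read_state();print(s['clock'],s['force'])
E
```

```text
pad [0.4949 0.2151 0.075 ] [0.4937 0.22   0.075 ]
pad [ 0.5538 -0.0435  0.075 ] [ 0.5538 -0.0392  0.075 ]
pad [ 0.5645 -0.246   0.075 ] [ 0.5634 -0.2422  0.075 ]
tag [0.4267 0.1976 0.06  ] [0.4267 0.2006 0.06  ]
tag [ 0.4838 -0.0337  0.06  ] [ 0.4833 -0.03    0.06  ]
tag [ 0.4947 -0.2571  0.06  ] [ 0.4964 -0.256   0.06  ]
yaw 0.266 dist 0.0701
yaw -0.135 dist 0.0709
yaw 0.179 dist 0.0695
[  1.90763052 160.44176707] [  0 137   7  64 249] [0.7264 0.8416 0.06  ]
[381.03125   150.4296875] [372 140  20  21 256] [ 0.7508 -0.1518  0.06  ]
[424.76785714 248.33928571] [420 245  10   7  56] [ 0.4971 -0.2566  0.06  ]
[335.77272727 252.65909091] [332 250   9   6  44] [ 0.4861 -0.0329  0.06  ]
[243.16326531 276.        ] [239 273   9   7  49] [0.4278 0.1996 0.06  ]
0.7 [-0.03517355  0.16527469  0.8669013 ]
```

```bash
python3 -m pendant '0 539 -597 0 0 0 0;0 539 -597 0 0 0 0;0 539 -597 0 0 0 0;0 539 -597 0 0 0 0;0 539 -597 0 0 0 0;0 539 -597 0 0 0 0;0 539 -597 0 0 0 0;0 539 -597 0 0 0 0;0 539 -597 0 0 0 0;0 539 -597 0 0 0 0' 10
cat > to.py <<'E'
import sys
from h import *
s=r.read_state();R=np.array(s['eef_rot']);p=np.array(s['tool_pos'])
t=np.array([float(v) for v in sys.argv[1:4]])
print(s['clock'],p.round(4),'shift mm',(1000*R.T@(t-p)).round(1),'F',np.round(s['force'],2),s['finger_gap'],np.round(s['qpos'],2))
E
python3 to.py .494 .2175 .095
```

```text
clock: 1.7
tool_pos: [0.3869, -0.0652, 0.206]
eef_rot: [[0.931, 0.366, 0.002], [0.366, -0.931, -0.001], [0.001, 0.001, -1.0]]
force: [1.3, -0.1, -0.5]
finger_gap: 0.186
finger_force: 0.0
1.7 [ 0.3869 -0.0652  0.206 ] shift mm [ 202.9 -224.1  111. ] F [ 1.3  -0.12 -0.48] 0.18623948547476224 [-0.39 -0.21  1.95  0.    1.39  0.81]
```

```bash
python3 -m pendant '0 200 -222 0 0 0 0;0 200 -222 0 0 0 0;0 200 -222 0 0 0 0;0 200 -222 0 0 0 0;0 200 -222 0 0 0 0;0 200 -222 0 0 0 0;0 200 -222 80 0 0 0;0 200 -222 80 0 0 0;0 200 -222 80 0 0 0;0 200 -222 80 0 0 0' 
python3 to.py .494 .2175 .095
```

```text
clock: 2.7
tool_pos: [0.4912, 0.2127, 0.1256]
eef_rot: [[0.931, 0.366, -0.001], [0.366, -0.931, -0.0], [-0.001, -0.0, -1.0]]
force: [0.9, 0.3, 0.2]
finger_gap: 0.004
finger_force: 0.0
2.7 [0.4912 0.2127 0.1256] shift mm [ 4.4 -3.5 30.6] F [0.87 0.31 0.16] 0.0039945306305627796 [0.25 0.2  1.72 0.   1.22 1.44]
```

```bash
python3 -m pendant '0 4 -3 40 0 0 0;0 4 -3 40 0 0 0;0 4 -3 40 0 0 0;0 4 -3 40 0 0 0;0 4 -3 40 0 0 0' >/dev/null
python3 to.py .494 .2175 .0685
```

```text
3.2 [0.4957 0.2172 0.0879] shift mm [-1.5 -0.9 19.4] F [0.11 0.26 0.72] 0.003534119365193537 [ 0.25  0.26  1.74 -0.    1.14  1.45]
```

```bash
for i in 1 2 ; do python3 -m pendant '0 0 0 5 0 0 0;0 0 0 5 0 0 0;0 0 0 5 0 0 0' | egrep 'clock|pos|force'; done; for i in 1 2 3; do python3 -m pendant '0 0 0 3 0 0 0;0 0 0 3 0 0 0;0 0 0 3 0 0 0' | egrep 'clock|pos|force'; done
```

```text
clock: 3.5
tool_pos: [0.4937, 0.2169, 0.0804]
force: [0.0, 0.3, -0.5]
finger_force: 0.0
clock: 3.8
tool_pos: [0.4937, 0.217, 0.0753]
force: [-0.9, -0.8, 0.5]
finger_force: 0.3
clock: 4.1
tool_pos: [0.4941, 0.217, 0.0728]
force: [-1.2, -0.3, 3.2]
finger_force: 1.6
clock: 4.4
tool_pos: [0.4942, 0.2171, 0.0699]
force: [-1.5, -0.6, 6.5]
finger_force: 3.0
clock: 4.7
tool_pos: [0.4942, 0.2171, 0.0673]
force: [-2.4, -1.1, 7.8]
finger_force: 4.2
```

```bash
python3 -m pendant '0 0 0 -30 0 0 0;0 0 0 -30 0 0 0;0 -39 262 -30 0 0 0;0 -39 262 -30 0 0 0;0 -39 262 -30 0 0 0;0 -39 262 -30 0 0 0;0 -39 262 -30 0 0 0;0 -39 262 -30 0 0 0;0 -39 262 -30 0 0 0;0 -39 262 -20 0 0 0' >/dev/null
python3 -m pendant '0 0 0 0 0 0 0;0 0 0 0 0 0 0' >/dev/null
python3 to.py .554 -.041 .0755
```

```text
5.9 [ 0.5524 -0.039   0.0854] shift mm [0.8 2.4 9.8] F [-0.48  0.19 -0.16] 0.005060205796020579 [-0.23  0.29  1.7   0.    1.15  0.97]
```

```bash
python3 -m pendant '0 1 2 10 0 0 0;0 1 2 10 0 0 0;0 1 2 10 0 0 0' | egrep 'clock|pos|force';  for i in 1 2 3; do python3 -m pendant '0 0 0 2.7 0 0 0;0 0 0 2.7 0 0 0;0 0 0 2.7 0 0 0' | egrep 'clock|pos|force'; done
```

```text
clock: 6.2
tool_pos: [0.5548, -0.0421, 0.076]
force: [-0.0, -0.7, -0.2]
finger_force: 0.0
clock: 6.5
tool_pos: [0.5553, -0.0426, 0.0739]
force: [0.1, 0.4, -0.1]
finger_force: 0.3
clock: 6.8
tool_pos: [0.5555, -0.0427, 0.0713]
force: [-0.1, 0.4, 1.0]
finger_force: 0.8
clock: 7.1
tool_pos: [0.5555, -0.0427, 0.0686]
force: [0.1, -0.2, 3.5]
finger_force: 1.3
```

```bash
python3 -m pendant '0 0 0 1 0 0 0;0 0 0 1 0 0 0;0 0 0 1 0 0 0' | egrep 'clock|pos|force'; python3 -m pendant '0 0 0 -30 0 0 0;0 0 0 -30 0 0 0;0 -66 190 -30 0 0 0;0 -66 190 -30 0 0 0;0 -66 190 -30 0 0 0;0 -66 190 -30 0 0 0;0 -66 190 -30 0 0 0;0 -66 190 -20 0 0 0;0 -66 190 -20 0 0 0;0 -66 190 -20 0 0 0' >/dev/null
python3 to.py .564 -.244 .0755
```

```text
clock: 7.4
tool_pos: [0.5555, -0.0427, 0.0676]
force: [1.2, 0.5, 2.3]
finger_force: 1.5
8.4 [ 0.5623 -0.2412  0.0858] shift mm [ 0.6  3.3 10.2] F [ 0.63  0.6  -0.04] 0.007583886528385988 [-0.55  0.4   1.55  0.    1.19  0.65]
```

```bash
python3 -m pendant '0 0 2 11 0 0 0;0 0 2 11 0 0 0;0 0 2 11 0 0 0' | egrep 'clock|pos|force';  for i in 1 2 3; do python3 -m pendant '0 0 0 2.7 0 0 0;0 0 0 2.7 0 0 0;0 0 0 2.7 0 0 0' | egrep 'clock|pos|force'; done
```

```text
clock: 8.7
tool_pos: [0.564, -0.2446, 0.076]
force: [0.0, -0.2, 0.7]
finger_force: 0.0
clock: 9.0
tool_pos: [0.5644, -0.2452, 0.0742]
force: [0.8, 2.0, 2.1]
finger_force: 1.2
clock: 9.3
tool_pos: [0.5645, -0.2454, 0.0718]
force: [0.3, 2.9, 5.9]
finger_force: 2.9
clock: 9.6
tool_pos: [0.5646, -0.2454, 0.0697]
force: [-1.3, 3.3, 9.3]
finger_force: 4.5
```

```bash
python3 -m pendant '0 0 0 2.5 0 0 0;0 0 0 2.5 0 0 0;0 0 0 2.5 0 0 0' | egrep 'clock|pos|force'; python3 -m pendant '0 0 0 -32 0 0 0;0 0 0 -32 0 0 0;0 4 -228 -32 0 0 0;0 4 -228 -32 0 0 0;0 4 -228 -32 0 0 0;0 4 -228 -32 0 0 0;0 4 -228 -32 0 0 0;0 4 -228 -20 0 0 0;0 4 -228 -20 0 0 0;0 4 -228 -20 0 0 0' >/dev/null
python3 to.py .4845 -.032 .062
python3 - <<'E'
from h import *
c=r.read_camera('side');cv2.imwrite('pics/s2.png',cv2.resize(c['color'][150:260,270:400,::-1],(780,660))[:600])
E
```

```text
clock: 9.9
tool_pos: [0.5646, -0.2454, 0.0679]
force: [-3.1, 3.5, 11.2]
finger_force: 5.8
10.9 [ 0.4843 -0.0328  0.0849] shift mm [ 0.5 -0.7 22.9] F [-0.68  0.15  1.03] 0.008997247147450795 [-0.25  0.16  1.87 -0.    1.11  0.95]
```

View pics/s2.png

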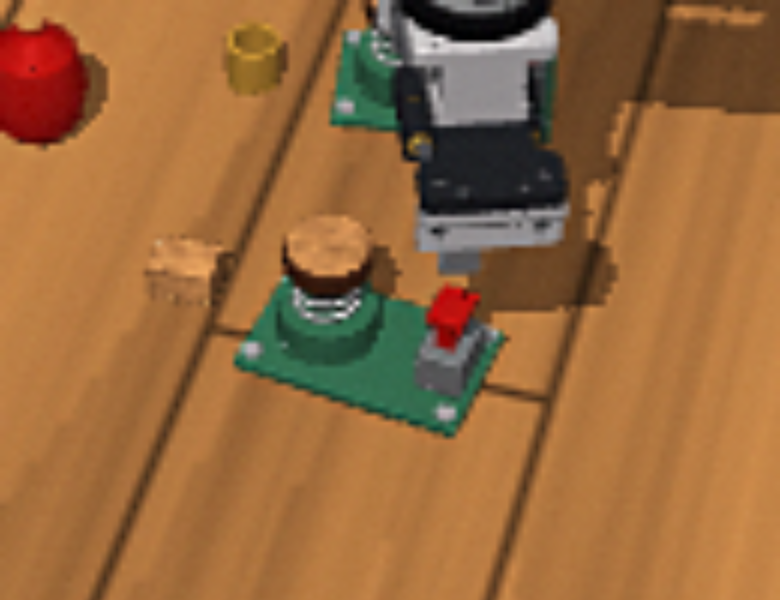

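The picture shows the shut fingertip (458,262) right above the middle rest's red tag (455,305). The pad forces at about 7 mm were 8 N on the left, 2.5 N in the middle and 11 N on the right, so the middle rest is the softest.

```bash
python3 -m pendant '0 0 -1 20 0 0 0;0 0 -1 28 0 0 0;0 0 -1 32 0 0 0;0 0 -1 36 0 0 0;0 0 -1 36 0 0 0;0 0 -1 36 0 0 0' | egrep 'clock|pos|force'; python3 -m pendant '0 0 0 3 0 0 0;0 0 0 3 0 0 0;0 0 0 3 0 0 0' | egrep 'clock|pos|force'
```

```text
clock: 11.55
tool_pos: [0.484, -0.0308, 0.0498]
force: [-0.5, 0.2, -0.6]
finger_force: 0.0
clock: 11.85
tool_pos: [0.4841, -0.0307, 0.0468]
force: [0.1, -0.2, 0.9]
finger_force: 0.2
```

```bash
for i in 1 2; do python3 -m pendant '0 0 0 1.5 0 0 0;0 0 0 1.5 0 0 0' | egrep 'clock|pos|force'; done
python3 - <<'E'
from h import *
c=r.read_camera('side');cv2.imwrite('pics/s3.png',cv2.resize(c['color'][150:250,270:400,::-1],(780,600)))
E
```

```text
clock: 12.05
tool_pos: [0.4842, -0.0308, 0.0462]
force: [-1.1, 1.0, 7.0]
finger_force: 3.7
clock: 12.25
tool_pos: [0.4843, -0.0308, 0.0461]
force: [-6.0, 0.7, 17.2]
finger_force: 8.6
```

View pics/s3.png

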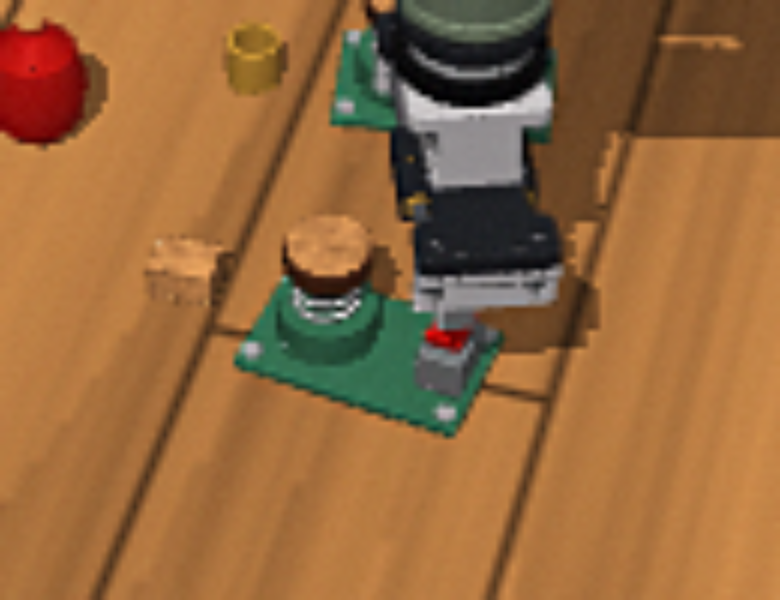

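The tag is hard on its stop: z is 46 mm with 17 N, and the red at (447,338) sits on the guide block. I'll lift straight up and check.

```bash
python3 -m pendant '0 0 0 -10 0 0 0;0 0 0 -40 0 0 0;0 0 0 -90 0 0 0;0 0 0 -130 0 0 0;0 0 0 -130 0 0 0;0 0 0 -130 0 0 0;0 0 0 -130 0 0 0' | egrep 'clock|pos|force'
python3 - <<'E'
from h import *
c=r.read_camera('side');cv2.imwrite('pics/s4.png',cv2.resize(c['color'][130:310,250:430,::-1],(600,600)))
E
```

```text
clock: 13.0
tool_pos: [0.4826, -0.0305, 0.1722]
force: [-0.9, 0.9, 0.3]
finger_force: 0.0
```

View pics/s4.png

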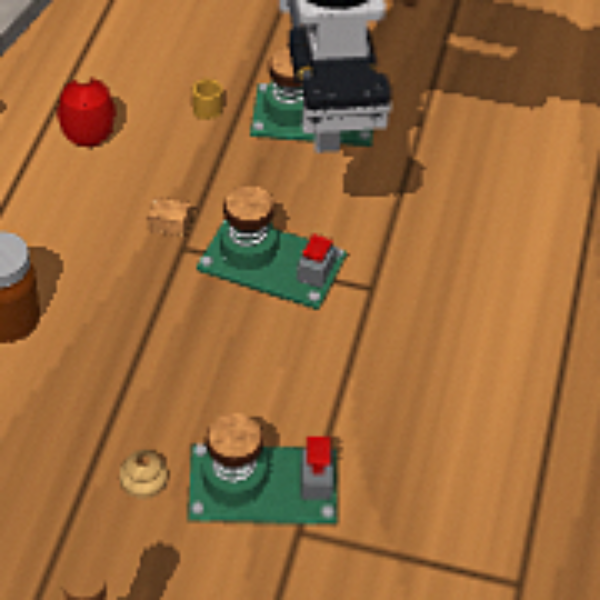

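The middle tag at (318,247) stays down, the left tag at (318,450) is still up, and the loose items haven't moved. The right tag is hidden behind the gripper, but the arm never came near it.

```bash
python3 -c "
from plant import r
print(r.finish_job())"
```

```text
the job is handed in; nothing more can be done
None
```

I pressed the three pads from left to right; the middle rest was the softest, so I pushed its red tag fully down, let go, left the other two tags alone, and handed the job in at about 13 s.

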